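Seat the two-eared lens barrel in the gem viewer

TASK

Fit the lens barrel that has exactly two ears into the round notched collar of the grey gem viewer. Stand it on the collar first, upright and centred, with its ears resting crosswise on the rim, and then, pressing lightly, turn it until the ears drop through the notches and it is fully home, upright; let go of it. Leave the other two lens barrels where they stand.

Things in the scene. Friction and masses are not known exactly. Their poses are not given: they have to be found in the camera images.
- lens2_center (a point): Barrel to fit: aluminium cylinder, 40 mm diameter, 66 mm tall, 0.18 kg, upright on the bench, lens in its top. Two flat ears at its foot lie along its x axis, opposite each other: 72 mm tip to tip, 14 wide, 8 high from the underside; half a turn is the same. Round above them: grip any side, firmly, about 45 mm up, so the fingers clear the collar. Point: its centre, 33 mm above the underside; z up.
- seat (a point): Point: centre of the seat's floor, z up, 30 mm above the bench, in a fixed grey box 130 mm square (black lamp box on its +y side, 36 out, 26 high). Round collar, 100 across, flat rim 12 mm above the floor. Bore 54 mm; two opposite notches along x, 28 wide, to 43 mm from centre. Play 7 mm; ears enter within 10 deg of the notches, rest on the rim at 45 to 90 deg. Home: underside on the floor.
- lens3_center (a point): Same aluminium barrel, 40 mm in diameter and 66 mm tall, standing upright on the bench, but with three ears at its foot, each reaching 36 mm from the axis, 14 mm wide, 8 mm high, 120 degrees apart. Point: its centre, 33 mm above its underside. One of the wrong ones: it stays where it is.
- lens0_center (a point): Same aluminium barrel, 40 mm in diameter and 66 mm tall, standing upright on the bench, but with a plain round flange at its foot, 64 mm in diameter, 8 mm high, and no ears. Point: its centre, 33 mm above its underside. One of the wrong ones: it stays where it is.
There are look-alikes about, which are no part of the job. Leave any purple or turquoise look-alike of the part that bears seat alone.

How it is judged:
On the way:
1. the two-eared barrel stands on the collar's rim, upright and within 15 mm of the seat's centre, its ears turned at least 20 degrees away from the notches and touching the rim (z of lens2_center in the frame of seat between 0.042 and 0.05 m and horizontal distance between lens2_center and seat below 0.015 m and angle between the x axis of lens2_center and the x axis of seat, either way round above 0.35 rad and angle between lens2_center's own z axis and vertical below 0.2 rad and contact force between lens2 and viewer above 0.3 N), for 0.2 s.
At the end, for the whole second after the job is handed in: The two-eared barrel is fully home in the seat: its underside on the seat's floor to within 4 mm, its axis within 13 mm of the seat's centre, ears in the notches (within 25 degrees), upright to within 4.5 degrees, at rest and released (z of lens2_center in the frame of seat between 0.029 and 0.037 m and horizontal distance between lens2_center and seat below 0.013 m and angle between the x axis of lens2_center and the x axis of seat, either way round below 0.45 rad and angle between lens2_center's own z axis and vertical below 0.08 rad and linear speed of lens2 below 0.02 m/s); the robot touches nothing.
It fails at once if the barrel is pressed on the viewer with over 100 N (a hard push or a knock) (contact force between lens2 and viewer above 100 N).
It fails at once if one of the other two lens barrels is moved by more than 30 mm (distance of any of lens3_center, lens0_center from where it was at the start of the episode above 0.03 m).
It also fails if it takes over 45 s, if anything falls off the work surface, if the arm or the gripper's body presses on something with over 40 N, if the wrist force passes 120 N, or if a joint passes its speed limit or range.

ROBOT

A 7-joint arm with a two-finger parallel gripper is mounted at the origin on the work surface. World frame = base frame: x ahead of the robot, y to its left, z up, the work surface at z = 0. Lengths are in m, angles in rad, forces in N, time in s.
With the tool pointing down it reaches from about 0.4 to 0.85 m from the base axis. Payload 10.4 kg.
Tool frame: the origin (TCP) lies at the very end of the fingers, on their centre line; the grasp point (between the pads) lies 19 mm behind it; z points along the fingers, y is the line along which they close (so a half turn about z gives the same grasp; the last joint's range is limited). The gripper opens to 87 mm and grips with 3 to 60 N. Pads are 19 mm wide; open, the fingers measure 117 mm over their backs; the gripper's body (75 mm by 190 mm) begins 51 mm behind the grasp point.
Start: joints at [1.119, 0.332, -0.065, 1.46, 0.022, 1.35, -0.088], TCP at [0.26, -0.568, 0.223] pointing down, gripper open.
Joint ranges: [-2.6, 2.6], [-0.5, 2.12], [-1.47, 1.34], [0.16, 2.42], [-1.27, 4.41], [0.06, 2.06], [-2.6, 2.6]. Speed limits (rad/s): [2.22, 2.22, 2.79, 2.79, 3.14, 3.14, 3.14].

INTERFACE

Orientations are given as [roll, pitch, yaw] about the fixed x, y, z axes, in that order (R = Rz(yaw) Ry(pitch) Rx(roll)).
In Python, from plant import read_state, read_camera, env gives the robot as it stands.
- The arm moves only by the tool servo_tool, never from a script. Its arguments are lists of equal length, an entry for each row: "rot": the turn, a rotation vector about the world's x, y, z in degrees, a list of three; "dp": the shift along the world's x, y, z in mm, a list of three; "claw": the opening, from 0 (shut) to 1 (fully open). In form: {"rot": [[wx, wy, wz], ...], "dp": [[dx, dy, dz], ...], "claw": [claw, ...]}. A call has 1 to 8 rows; each row is the pose to reach, as a shift and turn from the pose commanded when the call began; what a row does not reach only later rows make up. A row lasts 1/10 s, in which the tool goes at most 50 mm and 8.59 degrees, less where a joint would pass 70% of its speed; a pose out of reach is approached as far as the arm can. A call with a gripper value outside its range is refused whole. The fingers move at their own pace and stop on an object; "force" is the grip in N (left out, the last holds). Time passes only in rows, so rows that repeat a pose let the fingers close. It gives the time, the measured TCP pose, the force, the opening and the grip force at its end, in the units of the state.
- read_state(): the state, without advancing time (a new reading comes with each control period).
- read_camera(name): name is "scene" or "top" or "wrist"; returns a dict with "pixels" (480x640x3 uint8, red, green, blue), "z_map" (480x640 float32, m along the optical axis (not along the pixel's ray), 0 where there is no reading), "fovy" (degrees; the focal length in pixels is half the picture's height over the tangent of half this angle, whatever the lens; pixels are square), "cx", "cy" (the principal point, pixels), "R" (3x3) and "t" (3): a world point X has camera coordinates R X + t. Camera axes: x right, y down, z forward; pixel columns grow to the right and rows downward; lengths in m; the calibration is good to about 2 mm. A picture is of the moment at which its call begins.
- env.job_done(): hands the job in; it is judged then, once.
The state is a dict: "time_s": time; "q": joint angles; "qd": joint speeds; "joint_torque": joint torques, N m; "eef_pos": TCP position; "tool_rot": TCP orientation; "wrist_force": force on the tool from outside, world axes, zero at the start; "ft_torque": the same for the moment, N m; "opening": finger opening in m; "gripper_force": force on a finger pad.
Only numpy, scipy, OpenCV 4.12 (cv2) and the standard library are available. Lean on these libraries where they do the work, as an engineer would, in place of code of your own. Each camera call takes 0.05 s, during which the arm holds its last target. There are 200 camera calls.

## Working session

There is one attempt and no reset: what is moved stays moved. The work goes in short steps, Python scripts to look and compute and a tool call to move; the robot and the scene stay as the last step left them, time stands still between calls to the robot, and variables do not carry over. Pictures are saved under pics/ and viewed, at most 10 in all, crops included, and the job is handed in when it is done.

Besides the shell and the picture viewer there is one more tool, called after "Request:" as name(argument=value, ...) on one line, values as JSON. servo_tool: Moves the arm, as the interface text tells. Its arguments: {"type":"object","properties":{"rot":{"type":"array","items":{"type":"array","items":{"type":"number"}}},"dp":{"type":"array","items":{"type":"array","items":{"type":"number"}}},"claw":{"type":"array","items":{"type":"number"}},"force":{"type":"number"}},"required":["rot","dp","claw"]}

```bash
mkdir -p pics
cat > h.py <<'E'
import numpy as np,cv2
from plant import read_state,read_camera,env
def save(c,n): cv2.imwrite(f'pics/{n}.png',c['pixels'][:,:,::-1])
def cloud(c):
    z=c['z_map']; f=240/np.tan(np.radians(c['fovy'])/2)
    v,u=np.mgrid[:480,:640]
    P=np.stack([(u-c['cx'])/f*z,(v-c['cy'])/f*z,z],-1)
    W=(P-np.array(c['t']))@np.array(c['R']); W[z==0]=np.nan
    return W
E
python3 - <<'E'
from h import *
for n in('top','scene'):
    c=read_camera(n); save(c,n+'0'); np.savez('pics/'+n+'0.npz',**c)
print(read_state())
E
```

```text
{'time_s': 0.1, 'q': array([ 1.11937282,  0.33280152, -0.06470343,  1.4608281 ,  0.02155655,
        1.34991484, -0.08851354]), 'qd': array([-2.26918623e-04, -1.18997943e-03,  3.37968519e-04, -1.00495552e-03,
       -8.83519685e-05, -2.00241090e-04, -2.40127097e-03]), 'joint_torque': array([ 2.03945565e-03, -6.24544430e+01,  2.51031120e-02, -3.90719569e+01,
       -6.14080369e-02,  3.65655811e-02,  7.34687524e-05]), 'eef_pos': array([ 0.25974654, -0.56809435,  0.22185192]), 'tool_rot': array([-3.14033373e+00,  1.32164116e-05,  4.28822274e-01]), 'wrist_force': array([-0.57267233,  0.81763121,  0.64491766]), 'ft_torque': array([-0.03496028, -0.00912204,  0.01208838]), 'gripper_force': 0.0, 'opening': 0.08696757405971912}
```

View pics/top0.png

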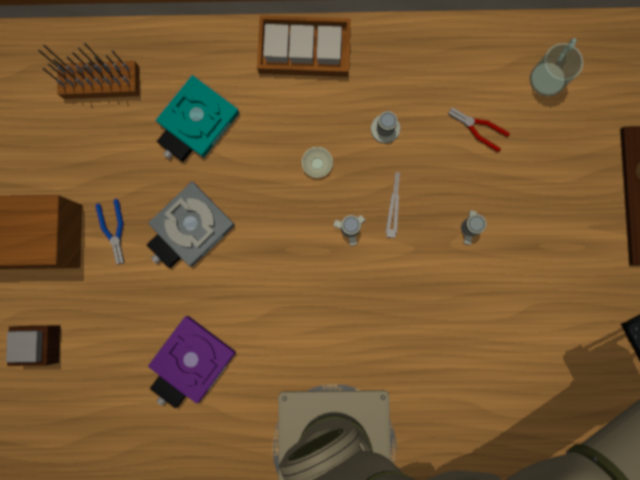

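View pics/scene0.png

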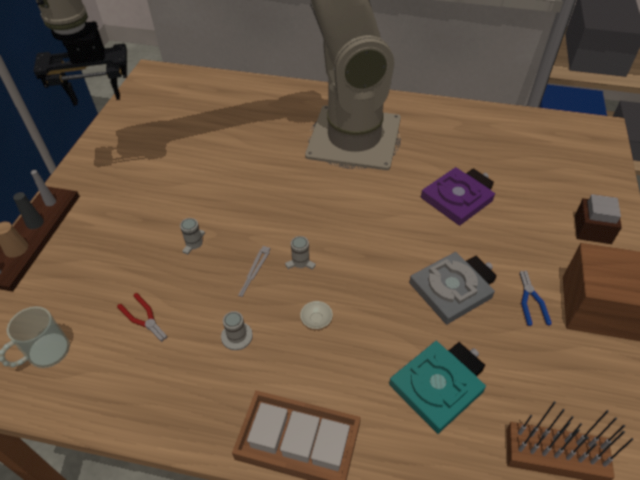

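Run:
```python
from h import *
t=dict(np.load('pics/top0.npz')); s=dict(np.load('pics/scene0.npz'))
W=cloud(t)
for u,v in[(350,226),(475,224),(387,124),(190,223)]: print(u,v,W[v,u].round(3))
cr=lambda c,u,v,r=33:cv2.resize(c['pixels'][v-r:v+r,u-r:u+r,::-1],(390,290*390//290),interpolation=cv2.INTER_CUBIC)
a=np.hstack([cr(t,350,226),cr(t,475,226)]);b=np.hstack([cr(s,300,252),cr(s,192,235)])
cv2.imwrite('pics/c1.png',cv2.resize(np.vstack([a,b]),(600,600)))
# seat: grey box points
m=(W[...,2]>.015)&(W[...,2]<.08); 
for n,(u0,u1,v0,v1) in dict(A=(330,372,205,250),B=(455,495,205,250)).items():
    P=W[v0:v1,u0:u1].reshape(-1,3); 
    top=P[P[:,2]>.055]; print(n,len(top),((top.min(0)+top.max(0))/2).round(4),top.mean(0).round(4))
    e=P[(P[:,2]>.004)&(P[:,2]<.014)]; c=(top.min(0)+top.max(0))/2
    d=e[:,:2]-c[:2]; r=np.hypot(*d.T); k=r>.026
    print(sorted(zip(np.degrees(np.arctan2(d[k,1],d[k,0])).round(),r[k].round(3))))
P=W[175:275,140:240].reshape(-1,3)
h=P[P[:,2]>.01]; print(np.histogram(h[:,2],bins=np.arange(.01,.08,.003)))
rim=P[(P[:,2]>.037)]; print(len(rim),rim.mean(0))
```

```text
350 226 [ 0.454 -0.041  0.069]
475 224 [ 0.455 -0.298  0.066]
387 124 [ 0.667 -0.122  0.071]
190 223 [0.47  0.297 0.032]
A 306 [ 0.456  -0.0421  0.065 ] [ 0.4558 -0.0418  0.0673]
[(np.float64(-180.0), np.float64(0.029)), (np.float64(-180.0), np.float64(0.031)), (np.float64(-177.0), np.float64(0.035)), (np.float64(-177.0), np.float64(0.041)), (np.float64(-176.0), np.float64(0.029)), (np.float64(-176.0), np.float64(0.031)), (np.float64(-176.0), np.float64(0.033)), (np.float64(-175.0), np.float64(0.027)), (np.float64(-173.0), np.float64(0.033)), (np.float64(-172.0), np.float64(0.031)), (np.float64(-171.0), np.float64(0.027)), (np.float64(-169.0), np.float64(0.034)), (np.float64(-168.0), np.float64(0.03)), (np.float64(-168.0), np.float64(0.032)), (np.float64(-166.0), np.float64(0.028)), (np.float64(-165.0), np.float64(0.034)), (np.float64(-164.0), np.float64(0.039)), (np.float64(-163.0), np.float64(0.037)), (np.float64(-162.0), np.float64(0.035)), (np.float64(-161.0), np.float64(0.033)), (np.float64(-161.0), np.float64(0.04)), (np.float64(-160.0), np.float64(0.031)), (np.float64(-159.0),
[... 22946 characters left out ...]
175.0), np.float64(0.039)), (np.float64(175.0), np.float64(0.043)), (np.float64(176.0), np.float64(0.031)), (np.float64(176.0), np.float64(0.035)), (np.float64(177.0), np.float64(0.033)), (np.float64(178.0), np.float64(0.043)), (np.float64(179.0), np.float64(0.035)), (np.float64(180.0), np.float64(0.031))]
(array([  24,   29,   39,   64,  191,  581, 1137,  925,  292,  174,  385,
        417,  154,   10,    1,    0,    0,    0,    0,    0,    0,    0,
          0]), array([0.01 , 0.013, 0.016, 0.019, 0.022, 0.025, 0.028, 0.031, 0.034,
       0.037, 0.04 , 0.043, 0.046, 0.049, 0.052, 0.055, 0.058, 0.061,
       0.064, 0.067, 0.07 , 0.073, 0.076, 0.079]))
1141 [0.46941861 0.29676243 0.04299057]
```

View pics/c1.png

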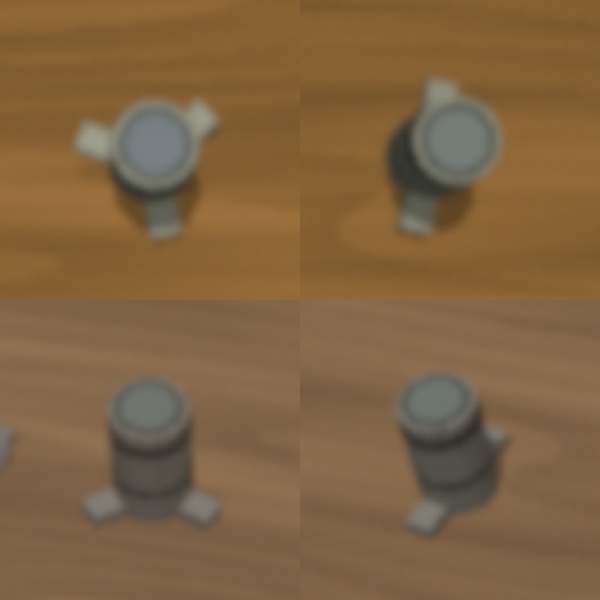

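The right-hand barrel, at about (475,224) in the top view, has two ears. The one at (350,226) has three, and the one at (387,124) has the flange. The grey viewer is centred near (190,223).

```bash
cat >> h.py <<'E'
def at(c,u,v,z):
    R=np.array(c['R']);f=240/np.tan(np.radians(c['fovy'])/2)
    o=-R.T@np.array(c['t']);d=R.T@np.array([(u-c['cx'])/f,(v-c['cy'])/f,1]);return o+d*(z-o[2])/d[2]
E
python3 - <<'E'
from h import *
t=dict(np.load('pics/top0.npz')); s=dict(np.load('pics/scene0.npz'))
a=at(t,472.8,212.3,.008);b=at(t,466.8,242.5,.008);print('ears top',a,b,(a+b)/2,np.degrees(np.arctan2(*(a-b)[1::-1])),np.linalg.norm(a-b))
for n,c,box in(('top',t,(140,175,245,275)),('scene',s,(400,240,505,330))):
    W=cloud(c);u0,v0,u1,v1=box
    P=W[v0:v1,u0:u1].reshape(-1,3);C=c['pixels'][v0:v1,u0:u1].reshape(-1,3).astype(int)
    dark=C.max(1)<45
    grey=(C.max(1)-C.min(1)<25)&(P[:,2]>.022)&(C.max(1)>70)
    r=cv2.minAreaRect(P[grey,:2].astype(np.float32)*1000);print(n,'rect',r,'lamp',np.nanmean(P[dark],0))
    rim=P[grey&(P[:,2]>.037)];r2=cv2.minEnclosingCircle(rim[:,:2].astype(np.float32)*1000);print('rim',r2,rim.mean(0))
    W2=W.reshape(-1,3)[W[...,2].ravel()>.055];k=np.linalg.norm(W2[:,:2]-[.454,-.298],axis=1)<.04
    print('barrel',cv2.minEnclosingCircle(W2[k,:2].astype(np.float32)*1000))
cr=lambda c,u,v,r:cv2.resize(c['pixels'][v-r:v+r,u-r:u+r,::-1],(400,400),interpolation=cv2.INTER_CUBIC)
cv2.imwrite('pics/c2.png',np.hstack([cr(t,190,225,50),cr(s,452,287,50)]))
E
```

```text
ears top [ 0.48792197 -0.30754357  0.008     ] [ 0.42275887 -0.29220532  0.008     ] [ 0.45534042 -0.29987445  0.008     ] -13.245314708990248 0.06694393654643768
top rect ((453.5088806152344, 312.03802490234375), (131.64894104003906, 173.18328857421875), 44.364845275878906) lamp [0.41109762 0.35340813 0.02653436]
rim ((471.022216796875, 293.0032958984375), 82.24417114257812) [0.46934387 0.29667877 0.04300208]
barrel ((454.92462158203125, -299.1383361816406), 20.35258674621582)
scene rect ((455.4710388183594, 312.56268310546875), (131.13473510742188, 174.97628784179688), 44.60646438598633) lamp [0.41585053 0.3595583  0.02647249]
rim ((470.332275390625, 297.4871520996094), 55.726104736328125) [0.47340995 0.29753829 0.04275467]
barrel ((456.7834777832031, -297.0186462402344), 22.160717010498047)
```

View pics/c2.png

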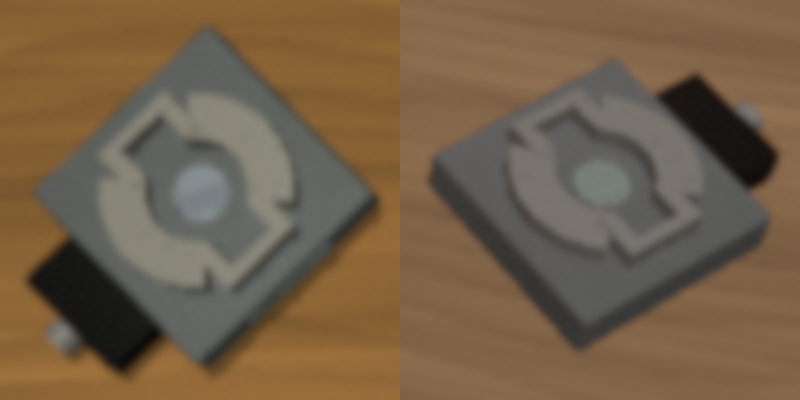

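Both views show the notches running along about 44.5° in world, with the seat at about (0.470, 0.297). The barrel is at (0.455, -0.299) with its ears at about -13°. I'll move above the barrel.

Request:
servo_tool(rot=[[0,0,0],[0,0,0],[0,0,0],[0,0,0],[0,0,0],[0,0,0],[0,0,0],[0,0,0]], dp=[[28,38,0],[56,77,-10],[84,115,-20],[112,154,-30],[140,192,-40],[168,231,-50],[195,269,-62],[195,269,-62]], claw=[1,1,1,1,1,1,1,1], force=30)

```text
time_s: 0.9
eef_pos: [0.4581, -0.2921, 0.1589]
tool_rot: [-3.138, -0.001, 0.439]
wrist_force: [0.4, -0.1, -0.6]
opening: 0.0865
gripper_force: 0.0
```

Run:
```python
from h import *
c=read_camera('wrist'); save(c,'w1'); np.savez('pics/w1.npz',**c);s=read_state()
print(s['q'].round(2),s['eef_pos'],s['tool_rot'],s['time_s'])
W=cloud(c).reshape(-1,3);k=(W[:,2]>.055)&(W[:,2]<.075)&(np.linalg.norm(W[:,:2]-[.455,-.299],axis=1)<.04)
print(k.sum(),cv2.minEnclosingCircle(W[k,:2].astype(np.float32)*1000) if k.sum() else 0, W[k].mean(0))
```

```text
[ 0.74  0.22 -0.28  1.75  0.06  1.19 -0.69] [ 0.45629789 -0.29579638  0.15958815] [-3.13947086e+00  1.02005856e-04  4.35080428e-01] 0.95
2243 ((455.1167297363281, -298.158203125), 20.257829666137695) [ 0.45654121 -0.29730473  0.06631559]
```

View pics/w1.png

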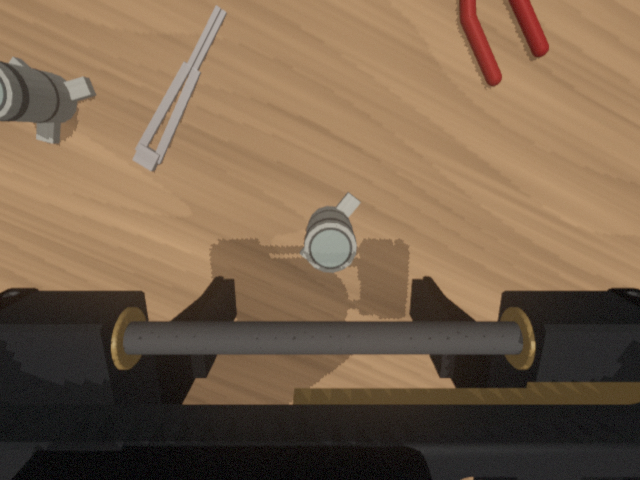

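The barrel sits between the fingers at about (330,245), and its ear tip shows at about (352,200). I'll descend with TCP z at about 26 mm, then close.

Run:
```python
from h import *
c=dict(np.load('pics/w1.npz'))
a=at(c,353,199,.008);d=a[:2]-[.455,-.2985];print(a,np.degrees(np.arctan2(d[1],d[0])),np.hypot(*d))
```

```text
[ 0.48769174 -0.30627005  0.008     ] -13.36976769952091 0.0336024350956225
```

Request:
servo_tool(rot=[[0,0,0],[0,0,0],[0,0,0],[0,0,0],[0,0,0],[0,0,0],[0,0,0],[0,0,0]], dp=[[0,1,-35],[0,1,-70],[0,1,-105],[0,1,-134],[0,1,-134],[0,1,-134],[0,1,-134],[0,1,-134]], claw=[1,1,1,1,1,0,0,0], force=40)

```text
time_s: 1.75
eef_pos: [0.4558, -0.2993, 0.0283]
tool_rot: [3.139, -0.001, 0.428]
wrist_force: [-0.5, -0.3, 0.6]
opening: 0.0705
gripper_force: 0.0
```

Request:
servo_tool(rot=[[0,0,0],[0,0,0],[0,0,0],[0,0,0],[0,0,0]], dp=[[0,0,0],[0,0,0],[0,0,0],[0,0,0],[0,0,0]], claw=[0,0,0,0,0])

```text
time_s: 2.25
eef_pos: [0.455, -0.2985, 0.0267]
tool_rot: [3.141, -0.0, 0.429]
wrist_force: [-0.6, -0.4, 1.7]
opening: 0.0393
gripper_force: 40.0
```

Gripped, with the ears at about -13.3°, which is 58° from the notches. I'll lift and carry it over.

Request:
servo_tool(rot=[[0,0,0],[0,0,0],[0,0,0],[0,0,0],[0,0,0],[0,0,0],[0,0,0],[0,0,0]], dp=[[0,0,30],[0,0,70],[0,0,110],[2,40,120],[4,80,120],[6,120,120],[8,160,120],[10,200,120]], claw=[0,0,0,0,0,0,0,0])

```text
time_s: 3.05
eef_pos: [0.4644, -0.0968, 0.1464]
tool_rot: [3.142, 0.0, 0.429]
wrist_force: [1.0, -0.0, -0.8]
opening: 0.0393
gripper_force: 40.0
```

Request:
servo_tool(rot=[[0,0,0],[0,0,0],[0,0,0],[0,0,0],[0,0,0],[0,0,0],[0,0,0],[0,0,0]], dp=[[1,40,0],[1,80,0],[2,120,0],[2,160,0],[3,200,0],[3,240,0],[4,280,0],[4,320,0]], claw=[0,0,0,0,0,0,0,0])

```text
time_s: 3.85
eef_pos: [0.4686, 0.2229, 0.1464]
tool_rot: [3.141, 0.0, 0.428]
wrist_force: [0.9, -0.3, -1.2]
opening: 0.0395
gripper_force: 40.0
```

Request:
servo_tool(rot=[[0,0,0],[0,0,0],[0,0,0],[0,0,0],[0,0,0],[0,0,0],[0,0,0]], dp=[[0,38,0],[1,75,-15],[1,75,-30],[1,75,-45],[1,75,-45],[1,75,-45],[1,75,-45]], claw=[0,0,0,0,0,0,0])

```text
time_s: 4.55
eef_pos: [0.4706, 0.2958, 0.1023]
tool_rot: [3.141, -0.001, 0.427]
wrist_force: [0.5, 0.2, 0.3]
opening: 0.0393
gripper_force: 40.0
```

Run:
```python
from h import *
c=read_camera('wrist'); save(c,'w2'); np.savez('pics/w2.npz',**c);s=read_state()
t=read_camera('top');save(t,'t2');np.savez('pics/t2.npz',**t)
print({k:np.round(s[k],4) for k in('q','eef_pos','tool_rot','time_s','wrist_force','opening')})
```

```text
{'q': array([-0.0403,  0.3696, -0.7177,  1.7592,  0.2691,  1.1119, -1.9881]), 'eef_pos': array([0.4706, 0.2961, 0.1025]), 'tool_rot': array([ 3.1412e+00, -1.3000e-03,  4.2750e-01]), 'time_s': np.float64(4.6), 'wrist_force': array([ 3.0000e-04,  3.7240e-01, -1.4002e+00]), 'opening': np.float64(0.0391)}
```

View pics/w2.png

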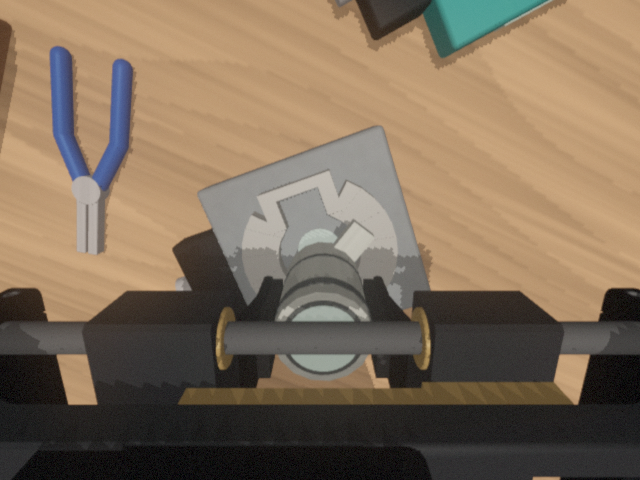

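The barrel is held upright above the seat. The box corners at (199,190) and (381,127) are visible, so I'll use them to refine the seat position.

Run:
```python
from h import *
c=dict(np.load('pics/w2.npz'))
a=at(c,199,190,.03);b=at(c,382,126,.03);d=(b-a)[:2];L=np.hypot(*d);n=np.array([d[1],-d[0]])/L
m=(a+b)[:2]/2;n=n if n@(np.array([.47,.297])-m)>0 else -n
print(a,b,L,'centre',m+.065*n,'xaxis deg',np.degrees(np.arctan2(-n[1],-n[0])))
W=cloud(c).reshape(-1,3);k=(W[:,2]>.038)&(W[:,2]<.046)&(np.linalg.norm(W[:,:2]-[.47,.297],axis=1)<.058)
P=W[k];far=P[np.hypot(*(P[:,:2]-[.47,.297]).T)>.046][:,:2]
r=np.linalg.lstsq(np.c_[2*far,np.ones(len(far))],(far**2).sum(1),rcond=None)[0];print('fit',r[:2],len(far))
```

```text
[0.47359737 0.38765064 0.03      ] [0.55937408 0.29617994 0.03      ] 0.12539749911340425 centre [0.46907174 0.29745279] xaxis deg 43.160031183621605
fit [0.47026774 0.29840065] 2471
```

Request:
servo_tool(rot=[[0,0,0],[0,0,0],[0,0,0],[0,0,0],[0,0,0],[0,0,0]], dp=[[0,1.5,-10],[0,1.5,-20],[0,1.5,-28],[0,1.5,-31],[0,1.5,-32],[0,1.5,-32]], claw=[0,0,0,0,0,0])

```text
time_s: 5.25
eef_pos: [0.4699, 0.2982, 0.0695]
tool_rot: [-3.142, 0.0, 0.429]
wrist_force: [-0.3, 0.1, -1.1]
opening: 0.0394
gripper_force: 40.0
```

Request:
servo_tool(rot=[[0,0,0],[0,0,0],[0,0,0],[0,0,0]], dp=[[0,0,-0.7],[0,0,-1.4],[0,0,-2],[0,0,-2]], claw=[0,0,0,0])

```text
time_s: 5.65
eef_pos: [0.4702, 0.2983, 0.0687]
tool_rot: [3.141, -0.001, 0.429]
wrist_force: [-2.6, -2.8, 7.9]
opening: 0.039
gripper_force: 40.0
```

Contact at about 8 N. I'll hold briefly, then turn.

Request:
servo_tool(rot=[[0,0,0],[0,0,0],[0,0,0],[0,0,8],[0,0,16],[0,0,24],[0,0,32],[0,0,32]], dp=[[0,0,0],[0,0,0],[0,0,0],[0,0,0],[0,0,0],[0,0,0],[0,0,0],[0,0,0]], claw=[0,0,0,0,0,0,0,0])

```text
time_s: 6.45
eef_pos: [0.4707, 0.2987, 0.0687]
tool_rot: [3.141, -0.002, 0.992]
wrist_force: [-0.3, -0.3, 5.7]
opening: 0.0392
gripper_force: 40.0
```

Request:
servo_tool(rot=[[0,0,7],[0,0,14],[0,0,20],[0,0,25],[0,0,25],[0,0,25]], dp=[[0,0,0],[0,0,0],[0,0,0],[0,0,0],[0,0,-1],[0,0,-2]], claw=[0,0,0,0,0,0])

```text
time_s: 7.05
eef_pos: [0.47, 0.298, 0.0655]
tool_rot: [3.141, -0.0, 1.421]
wrist_force: [1.1, -0.8, -2.6]
opening: 0.0395
gripper_force: 40.0
```

Force is down and z is below the rim, so the ears have entered the notches. I'll lower it gently.

Request:
servo_tool(rot=[[0,0,0],[0,0,0],[0,0,0],[0,0,0],[0,0,0]], dp=[[0,0,-2],[0,0,-4],[0,0,-6],[0,0,-8],[0,0,-8]], claw=[0,0,0,0,0])

```text
time_s: 7.55
eef_pos: [0.4697, 0.298, 0.0572]
tool_rot: [-3.141, 0.0, 1.423]
wrist_force: [0.4, -0.4, -0.9]
opening: 0.0393
gripper_force: 40.0
```

Request:
servo_tool(rot=[[0,0,0],[0,0,0],[0,0,0],[0,0,0]], dp=[[0,0,-0.7],[0,0,-1.4],[0,0,-1.4],[0,0,-1.4]], claw=[0,0,0,0])

```text
time_s: 7.95
eef_pos: [0.4699, 0.2981, 0.0568]
tool_rot: [3.141, 0.0, 1.423]
wrist_force: [-2.5, -1.1, 4.6]
opening: 0.039
gripper_force: 40.0
```

It bottomed out 12 mm below the rim height, so it is home. I'll release and back off.

Request:
servo_tool(rot=[[0,0,0],[0,0,0],[0,0,0],[0,0,0],[0,0,0],[0,0,0]], dp=[[0,0,1],[0,0,1],[0,0,1],[0,0,1],[0,0,1],[0,0,1]], claw=[1,1,1,1,1,1])

```text
time_s: 8.55
eef_pos: [0.4699, 0.2981, 0.0572]
tool_rot: [3.142, -0.0, 1.424]
wrist_force: [0.2, -0.4, -0.1]
opening: 0.0792
gripper_force: 0.0
```

Request:
servo_tool(rot=[[0,0,0],[0,0,0],[0,0,0],[0,0,0],[0,0,0],[0,0,0],[0,0,0]], dp=[[0,0,20],[0,0,50],[0,0,85],[0,0,120],[-10,-40,130],[-10,-40,130],[-10,-40,130]], claw=[1,1,1,1,1,1,1])

```text
time_s: 9.25
eef_pos: [0.4603, 0.2571, 0.1875]
tool_rot: [3.14, 0.001, 1.422]
wrist_force: [-0.5, -0.0, -0.8]
opening: 0.0871
gripper_force: 0.0
```

Run:
```python
from h import *
c=read_camera('scene');w=read_camera('wrist')
W=cloud(c).reshape(-1,3);k=(W[:,2]>.075)&(W[:,2]<.12)&(np.linalg.norm(W[:,:2]-[.47,.2975],axis=1)<.035)
print(k.sum(),np.median(W[k],0))
cv2.imwrite('pics/e.png',np.hstack([cv2.resize(c['pixels'][220:350,390:520,::-1],(340,340)),cv2.resize(w['pixels'][:,:,::-1],(453,340))]))
```

```text
356 [0.47747124 0.2974139  0.09592152]
```

View pics/e.png

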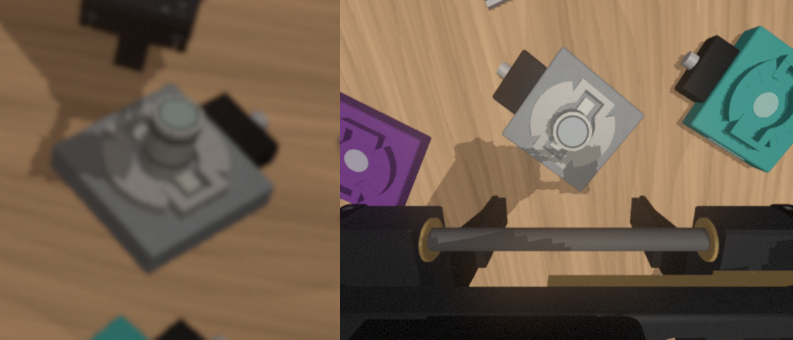

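The barrel stands upright in the seat with its ear in the notch, its top at about 96 mm (30 + 66), and the gripper is clear.

```bash
python3 -c "
from plant import env
print(env.job_done())"
```

```text
the job is handed in; nothing more can be done
None
```

The two-eared barrel went onto the collar rim crosswise, was turned about 57°, and dropped fully home, upright and released; the other two barrels were not touched, and the job was handed in at about 9 s with no verdict returned.

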